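# Refit a pump roller and press its push nut home

## Task

The peristaltic pump lies on its back with its head open, and one pin of the rotor is bare. Slide the loose white roller down over that pin onto its spring washer, then press the toothed push nut straight down the pin until it bears on the roller and keeps the spring washer loaded, so that the roller has no end play once you let go. Go by feel: the teeth drag on the pin all the way, so push about 15 N beyond that drag, and never load the roller with more than 25 N; leave the beaker and bottles standing where they are.

Things in the scene. Friction and masses are not known exactly. Their poses are not given: they have to be found in the camera images.
- pump: Peristaltic pump drive lying on its back, fixed: white case 190 x 150 x 55 mm, long side along its own x, keys and a small knob at its -x end. Origin on the bench below the rotor's axis. On top lies the open head with its rotor. Nothing on the case but the rotor's pins, rollers and nuts is higher than 90 mm above the bench.
- rotor_hub (a point): Centre of the screw in the rotor's hub, 83 mm above the bench. The rotor is an aluminium disc 114 mm across, top face 66 mm above the bench, held fast by its gears. It has three upright pins on a 38 mm radius, 120 degrees apart. Two carry a white roller with a push nut on it (nut tops 112 mm, pin ends 121 mm above the bench, nuts 34 mm across, axes 66 mm from the bare pin's); one is bare.
- pin_tip (a point): Top of the bare pin's domed end, on its axis, 121 mm above the bench. The pin is plain round steel, 10 mm in diameter, upright.
- pin_foot (a point): Foot of the bare pin on its axis, at the disc's top face, 55 mm below pin_tip. Round it already lie thin brass shim rings, 0 to 3 mm high in all (it differs from pump to pump), and on them a steel wave spring washer 3 mm high, 19 mm across: its top, where the roller's underside rests, is 49 to 52 mm below pin_tip. The washer gives about 8 N per mm and is flat after 2.8 mm.
- roller: Loose white plastic roller: a tube 28 mm in diameter, 30 mm long, 12 mm bore right through, both ends alike, about 60 g, standing upright on a black rubber mat 3 mm thick that also carries the nut. Origin at the centre of its underside, z along its axis. On the pin its underside rests 49 to 52 mm, its top 19 to 22 mm below pin_tip.
- push_nut: Steel push nut, about 100 g, right way up on the mat: a round shell 34 mm in diameter and 14 mm high, underside flat with a 15 mm hole. Origin at the centre of its underside, z up along its axis. Hold it by the outside. It meets a seated roller 19 to 22 mm below pin_tip; from there the push rises by about 8 N per mm of its travel. On release it springs back by up to 1 mm.
- nut_teeth (a point): Inside the nut on its axis, 9 mm above its underside: the ring of six sprung teeth that slope up and inwards round a free opening of 7.5 mm. They meet the pin's dome with the nut's underside about 8 mm below pin_tip, are fully spread by about 13 mm, then drag steadily with 3 to 8 N. They bite against being drawn up, so a nut pressed too far cannot be backed off.
- beaker: Empty glass beaker, 56 mm across and 68 mm high, a bystander. Origin at the centre of its underside.
- amber_bottle: Small amber bottle with black cap, 42 mm across and 85 mm high, a bystander. Origin at the centre of its underside.
- vial: Small white-capped sample vial, 25 mm across and 52 mm high, a bystander. Origin at the centre of its underside.

How it is judged (in metres and radians):
On the way, in this order (a step that is already met when the one before it is completed fails the run):
1. the roller has been let go on the bare pin, down on its spring washer (horizontal distance between roller and pin_tip below 0.0025 m and z of roller in the frame of pin_tip between -0.0555 and -0.0475 m and angle between roller's own z axis and vertical below 0.1 rad and linear speed of roller below 0.01 m/s and contact force between the fingers and roller below 0.1 N), for 0.2 s.
2. the push nut is pressed down on the roller with more than 5 N (horizontal distance between push_nut and pin_tip below 0.0025 m and z of push_nut in the frame of pin_tip between -0.0255 and -0.018 m and angle between push_nut's own z axis and vertical below 0.1 rad and contact force between push_nut and roller above 5 N), for 0.1 s.
At the end, for the whole second after the job is handed in: Roller upright on the once bare pin, on its washer; released push nut square on the pin (each within 2.5 mm of its axis, 0.1 rad), underside 18 to 25.5 mm below the pin's top, pressing on the roller with 3 to 18 N by its teeth alone; all at rest (horizontal distance between each of roller, push_nut and pin_tip below 0.0025 m and z of roller in the frame of pin_tip between -0.0555 and -0.0475 m and angle between each of roller, push_nut's own z axis and vertical below 0.1 rad and z of push_nut in the frame of pin_tip between -0.0255 and -0.018 m and contact force between push_nut and roller between 3 and 18 N and linear speed of each of roller, push_nut below 0.01 m/s); the robot touches nothing.
It fails at once if the roller and its spring washer are loaded with more than 25 N by the nut (contact force between push_nut and roller above 25 N).
It fails at once if the nut is forced onto the pin crooked (more than 0.25 rad) (horizontal distance between push_nut and pin_tip below 0.006 m and z of push_nut in the frame of pin_tip below -0.011 m and angle between push_nut's own z axis and vertical above 0.25 rad).
It fails at once if the beaker or a bottle is pushed away or knocked over (distance of any of beaker, amber_bottle, vial from where it was at the start of the episode above 0.02 m or angle between any of beaker, amber_bottle, vial's own z axis and vertical above 0.3 rad).
It also fails if it takes over 72 s, if anything falls off the work surface, if the arm or the gripper's body presses on something with over 40 N, if the wrist force passes 120 N, or if a joint passes its speed limit or range.

## Robot

A 6-joint arm with a two-finger parallel gripper is mounted at the origin on a cart in front of the work surface, level with it; the furniture and walls round the work are solid. World frame = base frame: x ahead of the robot, y to its left, z up, the work surface at z = 0. Lengths are in mm, angles in rad, forces in N, time in s.
With the tool pointing down it reaches from about 350 to 775 mm from the base axis. Payload 7.3 kg.
Tool frame: the origin (TCP) lies at the centre of the arm's flange, where the gripper is bolted on; the fingertips stand 178 mm ahead of it and the grasp point (between the pads) lies 159 mm ahead of it; z points along the fingers, y is the direction in which the jaws open and shut (so a half turn about z gives the same grasp; the last joint's range is limited). The gripper opens to 92 mm and grips with 3 to 60 N. Pads are 19 mm wide; open, the fingers measure 130 mm over their backs; the gripper's body (75 mm by 190 mm) begins 47 mm behind the grasp point.
Start: joints at [-1.367, 0.342, 1.524, -0, 1.275, -0.146], TCP at [179.942, -493.202, 404.741] pointing down, gripper open.
Joint ranges: [-2.53, 2.53], [-0.77, 2.02], [0.04, 2.7], [-1, 4.14], [0.28, 2.66], [-3.11, 3.11]. Speed limits (rad/s): [2.57, 2.57, 3.14, 3.14, 3.14, 3.14].

## Interface

Orientations are given as [roll, pitch, yaw] about the fixed x, y, z axes, in that order (R = Rz(yaw) Ry(pitch) Rx(roll)).
In Python, from plant import get_obs, capture, close_job gives the robot as it stands. The module is installed in compiled form; this text tells all that it offers.
- The arm moves only by the shell command python3 -m pendant 'ROWS'. ROWS is JSON, a list of rows, each a list of 3 entries, a list of its own where there are three numbers: the shift along the tool's x, y, z in m, then the turn, a rotation vector about the tool's x, y, z in rad, then the finger opening in m, from 0 to 0.0918. In form: [[[tx, ty, tz], [wx, wy, wz], fingers], ...]. A call has 1 to 10 rows; each row is the pose to reach, as a shift and turn from the pose commanded when the call began, along the tool's axes at that moment; what a row does not reach only later rows make up. A row lasts 1/12 s, in which the tool goes at most 41.7 mm and 7.16 degrees, less where a joint would pass 70% of its speed; a pose out of reach is approached as far as the arm can. A call with a gripper value outside its range is refused whole. The fingers move at their own pace and stop on an object; the grip force is fixed at half the most. Time passes only in rows, so rows that repeat a pose let the fingers close. It gives the time, the measured TCP pose, the force and the opening at its end, in the units of the state.
- get_obs(): the state, without advancing time (a new reading comes with each control period).
- capture(name): name is "scene" or "top"; returns a dict with "color" (480x640x3 uint8, red, green, blue), "mtx" (3x3 intrinsics, pixels), "dist" ([k1, k2, p1, p2, k3] as OpenCV has them; the pictures are not rectified), "rvec" (rotation vector, rad) and "tvec" (3), from world to camera coordinates, as OpenCV has them. Camera axes: x right, y down, z forward; pixel columns grow to the right and rows downward; lengths in mm; the calibration is good to about 2 mm. A picture is of the moment at which its call begins. There is no depth.
- close_job(): hands the job in, once; it reports no verdict.
The state is a dict: "time": time; "joint_positions": joint angles; "dq": joint speeds; "tau": joint torques, N m; "tool_pos": TCP position; "tcp_rot": TCP orientation; "contact_force": force on the tool from outside, world axes, zero at the start; "moment": the same for the moment, N m; "grip_width": finger opening in mm.
Only numpy, scipy, OpenCV 4.12 (cv2) and the standard library are available. Lean on these libraries where they do the work, as an engineer would, in place of code of your own. Each camera call takes 0.05 s, during which the arm holds its last target. There are 200 camera calls.

## Working session

There is one attempt and no reset: what is moved stays moved. The work goes in short steps, Python scripts to look and compute and a shell command to move; the robot and the scene stay as the last step left them, time stands still between calls to the robot, and variables do not carry over. Pictures are saved under pics/ and viewed, about 8 in all and at most 12, crops included, and the job is handed in when it is done.

```bash
mkdir -p pics
cat > h.py <<'E'
import numpy as np, cv2
from plant import get_obs, capture
def snap(cam,name,crop=None,scale=1):
    c=capture(cam); im=c["color"][:,:,::-1].copy()
    if crop: x0,y0,x1,y1=crop; im=im[y0:y1,x0:x1]
    if scale!=1: im=cv2.resize(im,None,fx=scale,fy=scale,interpolation=cv2.INTER_CUBIC)
    cv2.imwrite("pics/"+name,im); return c
def ray(c,uv,z):
    R,_=cv2.Rodrigues(np.array(c["rvec"],float)); t=np.array(c["tvec"],float).reshape(3)
    p=cv2.undistortPoints(np.array([[uv]],float),np.array(c["mtx"]),np.array(c["dist"]))[0,0]
    C=-R.T@t; d=R.T@np.array([p[0],p[1],1.]); return C+d*(z-C[2])/d[2]
def proj(c,P):
    return cv2.projectPoints(np.array(P,float).reshape(-1,1,3),np.array(c["rvec"],float),np.array(c["tvec"],float),np.array(c["mtx"]),np.array(c["dist"]))[0].reshape(-1,2)
def cam(c):
    R,_=cv2.Rodrigues(np.array(c["rvec"],float)); return -R.T@np.array(c["tvec"],float).reshape(3)
E
python3 - <<'E'
from h import *
for n in("top","scene"):
    c=snap(n,n+"0.png"); print(n,cam(c),c["mtx"][0][0])
o=get_obs(); print({k:np.round(v,3) for k,v in o.items()})
E
```

```text
top [ 411.12700936  -63.06552579 1067.27849006] 457.79814479055295
scene [131.87467743 539.43632906 768.09044934] 480.7906899588973
{'time': np.float64(0.1), 'joint_positions': array([-1.367,  0.343,  1.525,  0.   ,  1.275, -0.146]), 'dq': array([ 0.   , -0.003, -0.002,  0.001,  0.   , -0.   ]), 'tau': array([ 2.000e-03, -4.320e+01, -2.447e+01,  7.200e-02,  5.300e-02,
       -0.000e+00]), 'tool_pos': array([ 179.923, -493.08 ,  404.121]), 'tcp_rot': array([-3.14, -0.  ,  0.35]), 'contact_force': array([ 0.263, -1.026, -0.151]), 'moment': array([ 0.028,  0.018, -0.033]), 'grip_width': np.float64(91.884)}
```

View pics/top0.png

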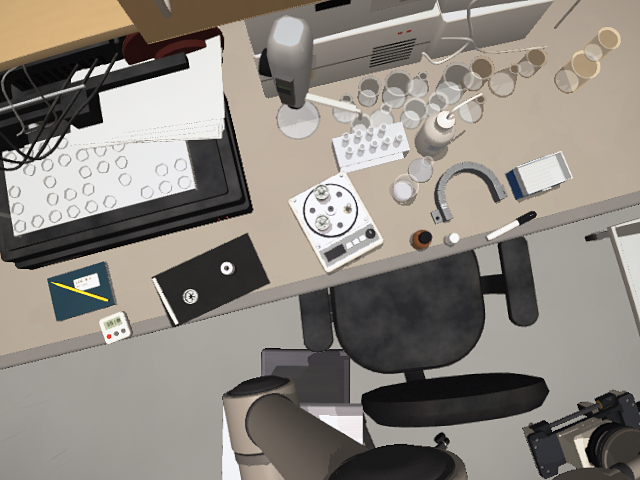

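View pics/scene0.png

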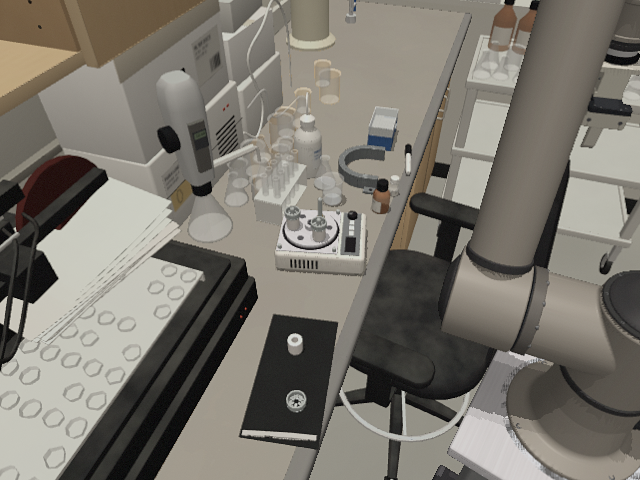

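Top: roller at about (227,268), nut (190,296), pump rotor around (330,210). Scene: roller (295,344), nut (296,401), pump (320,235). I'll make an enlarged montage next.

Run:
```python
from h import *
t=cv2.imread("pics/top0.png"); s=cv2.imread("pics/scene0.png")
def z(i,x,y,w,h): return cv2.resize(i[y:y+h,x:x+w],(400,300),interpolation=cv2.INTER_CUBIC)
m=np.vstack([np.hstack([z(t,290,165,100,75),z(s,270,190,100,75)]),np.hstack([z(t,165,245,80,60),z(s,250,330,120,90)])])
cv2.imwrite("pics/m1.png",m)
```

```text
(no output)
```

View pics/m1.png

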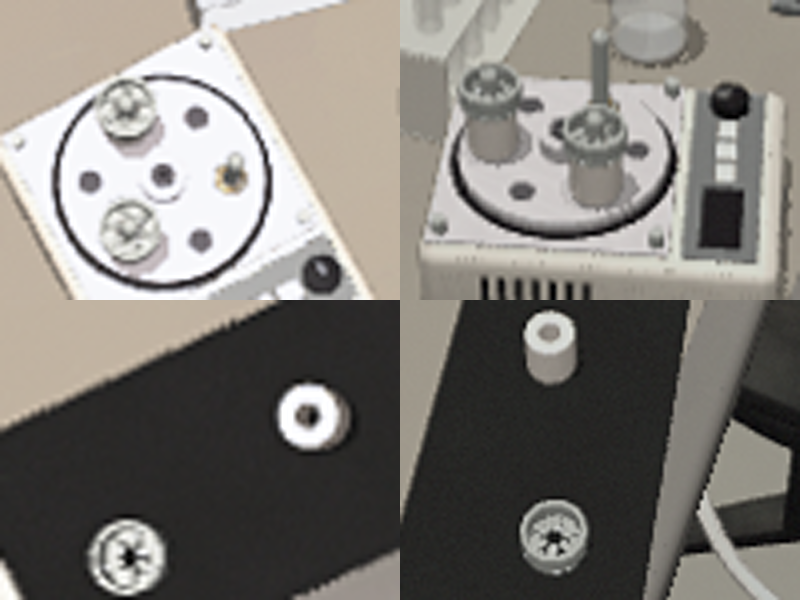

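Pin tip: top ≈(349,204.5), scene ≈(319.7,197.5). Roller top: (226,267.6) / (294.7,338.7). Nut rim: (190,296) / (296,399).

```bash
cat >> h.py <<'E'
def tri(ct,cs,ut,us):
    # closest point between rays
    a=cam(ct);b=cam(cs);d=ray(ct,ut,0)-a;e=ray(cs,us,0)-b
    d/=np.linalg.norm(d);e/=np.linalg.norm(e)
    s=np.linalg.lstsq(np.c_[d,-e],b-a,rcond=None)[0]
    p=a+s[0]*d;q=b+s[1]*e;return (p+q)/2,np.linalg.norm(p-q)
E
python3 - <<'E'
from h import *
t=capture("top");s=capture("scene")
for n,z,u,v in [("pin",121,(348.6,204.1),(319.6,197.3)),("roll",33,(226,267.6),(294.6,338.7)),("nut",17,(190,296),(296.2,398.7)),
 ("nutA",112,(290+126/4,165+108/4),(270+90/4,190+80/4)),("nutB",112,(290+130/4,165+228/4),(270+195/4,190+125/4)),("hub",83,(290+163/4,165+175/4),(270+155/4,190+132/4))]:
    print(n,*[np.round(x,1) for x in(ray(t,u,z)[:2],ray(s,v,z)[:2],*tri(t,s,u,v))])
# foot & tip consistency
print(ray(t,(290+232/4,165+178/4),66+3))
for n,u in [("beaker",(404,190)),("amber",(421,240)),("vial",(452,239))]: print(n,ray(t,u,50))
o=get_obs();print(o["tool_pos"],o["tcp_rot"],o["time"])
E
```

```text
pin [ 590.  -118.7] [ 591.  -120.1] [ 589.9 -118.6  122.5] 0.2
roll [458.1 153.2] [459.4 151.9] [458.2 152.9  35.1] 0.5
nut [392.6 237.8] [392.6 238. ] [392.6 237.9  16.9] 0.1
nutA [617.4 -61.6] [620.5 -62.2] [618.  -61.  113.8] 2.4
nutB [552.8 -64.3] [554.6 -64. ] [553.5 -63.9 112.5] 1.7
hub [586.5 -82.1] [587.7 -74.1] [589.9 -81.   76.2] 4.9
[ 587.71611527 -120.49805125   69.        ]
beaker [ 637.4079855  -248.94023895   50.        ]
amber [ 523.46136543 -285.5938803    50.        ]
vial [ 526.35122429 -355.96318424   50.        ]
[ 179.91145272 -493.12717964  404.33846317] [-3.14072819e+00 -1.04758862e-04  3.49764799e-01] 0.2
```

Pin, both nuts and the hub are consistent (66 mm spacing, 38 mm radius), with the pin at about (590,-119). I'll use yaw = π/2, so the jaws open along world x and tool x,y,z = world Y,X,-Z.

```bash
python3 -m pendant '[[[0.399,-0.219,0],[0,0,-1.221],0.06],[[0.399,-0.219,0],[0,0,-1.221],0.06],[[0.399,-0.219,0],[0,0,-1.221],0.06],[[0.399,-0.219,0],[0,0,-1.221],0.06],[[0.399,-0.219,0],[0,0,-1.221],0.06],[[0.399,-0.219,0],[0,0,-1.221],0.06],[[0.399,-0.219,0],[0,0,-1.221],0.06],[[0.399,-0.219,0],[0,0,-1.221],0.06],[[0.399,-0.219,0],[0,0,-1.221],0.06],[[0.399,-0.219,0],[0,0,-1.221],0.06]]'; python3 -m pendant '[[[0,0,0],[0,0,0],0.06]]'
```

```text
time: 1.03
tool_pos: [455.3, -177.8, 404.8]
tcp_rot: [3.141, 0.0, 1.577]
contact_force: [0.8, -0.7, 0.9]
grip_width: 59.9
time: 1.12
tool_pos: [457.5, -174.6, 404.7]
tcp_rot: [3.14, -0.002, 1.582]
contact_force: [-1.7, 0.0, -0.6]
grip_width: 60.2
```

```bash
python3 -m pendant '[[[0.327,0.001,0.12],[0,0,0],0.06],[[0.327,0.001,0.12],[0,0,0],0.06],[[0.327,0.001,0.12],[0,0,0],0.06],[[0.327,0.001,0.12],[0,0,0],0.06],[[0.327,0.001,0.12],[0,0,0],0.06],[[0.327,0.001,0.12],[0,0,0],0.06],[[0.327,0.001,0.12],[0,0,0],0.06],[[0.327,0.001,0.12],[0,0,0],0.06],[[0.327,0.001,0.12],[0,0,0],0.06],[[0.327,0.001,0.12],[0,0,0],0.06]]'; python3 -m pendant '[[[0,0,0],[0,0,0],0.06],[[0,0,0],[0,0,0],0.06],[[0,0,0],[0,0,0],0.06]]'
python3 - <<'E'
from h import *
o=get_obs();print(o["tool_pos"],o["tcp_rot"],o["joint_positions"])
E
```

```text
time: 1.95
tool_pos: [454.6, 149.7, 283.2]
tcp_rot: [-3.139, 0.0, 1.574]
contact_force: [-0.1, -0.7, -0.2]
grip_width: 59.8
time: 2.2
tool_pos: [455.7, 146.1, 285.2]
tcp_rot: [3.141, 0.0, 1.569]
contact_force: [0.1, 0.3, 0.4]
grip_width: 60.0
[455.7215379  146.05132409 285.20662068] [3.14064356e+00 1.91385401e-04 1.56885955e+00] [ 1.49906357e-01  3.97451657e-01  1.81465193e+00 -4.15528776e-04
  9.28579883e-01  1.52091785e-01]
```

```bash
python3 -m pendant '[[[0.0065,0.0025,0.03],[0,0,0],0.06],[[0.0065,0.0025,0.06],[0,0,0],0.06],[[0.0065,0.0025,0.08],[0,0,0],0.06],[[0.0065,0.0025,0.091],[0,0,0],0.06],[[0.0065,0.0025,0.091],[0,0,0],0.06],[[0.0065,0.0025,0.091],[0,0,0],0.06],[[0.0065,0.0025,0.091],[0,0,0],0.06],[[0.0065,0.0025,0.091],[0,0,0],0.06]]'
python3 - <<'E'
from h import *
snap("scene","m2.png",(220,280,370,400),4); c=capture("scene")
o=get_obs();print(o["tool_pos"])
E
```

```text
time: 2.87
tool_pos: [458.5, 153.4, 194.9]
tcp_rot: [3.139, -0.0, 1.57]
contact_force: [0.0, -0.4, -0.7]
grip_width: 60.1
[458.25765408 153.68514515 194.7286713 ]
```

View pics/m2.png

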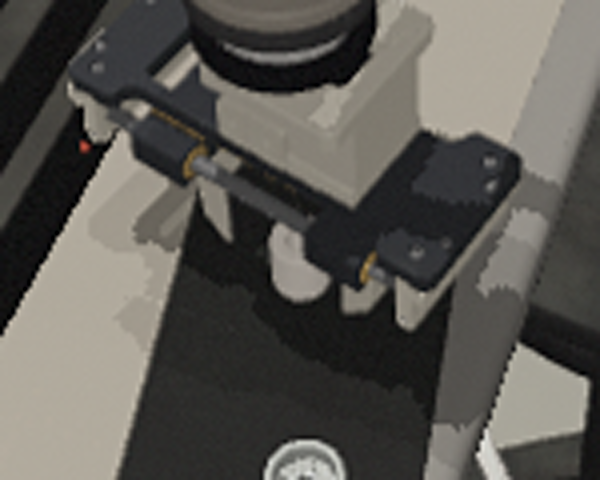

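The roller (≈(300,265) in the crop) stands between the two fingers. Closing.

```bash
python3 -m pendant '[[[0,0,0],[0,0,0],0.02],[[0,0,0],[0,0,0],0.02],[[0,0,0],[0,0,0],0.02],[[0,0,0],[0,0,0],0.02],[[0,0,0],[0,0,0],0.02],[[0,0,0],[0,0,0],0.02],[[0,0,0],[0,0,0],0.02],[[0,0,0],[0,0,0],0.02]]';python3 -m pendant '[[[0,0,-0.02],[0,0,0],0.02],[[0,0,-0.04],[0,0,0],0.02],[[0,0,-0.07],[0,0,0],0.02],[[0,0,-0.1],[0,0,0],0.02],[[0,0,-0.13],[0,0,0],0.02],[[0,0,-0.13],[0,0,0],0.02],[[0,0,-0.13],[0,0,0],0.02]]'
```

```text
time: 3.63
tool_pos: [457.9, 153.8, 193.7]
tcp_rot: [3.142, 0.0, 1.571]
contact_force: [-0.1, 0.2, -0.5]
grip_width: 27.0
time: 4.22
tool_pos: [458.1, 153.9, 325.0]
tcp_rot: [3.138, -0.0, 1.571]
contact_force: [0.0, 0.4, -1.2]
grip_width: 27.0
```

```bash
python3 -m pendant '[[[-0.02,0.01,-0.01],[0,0,0],0.02],[[-0.05,0.024,-0.01],[0,0,0],0.02],[[-0.085,0.041,-0.01],[0,0,0],0.02],[[-0.12,0.058,-0.01],[0,0,0],0.02],[[-0.155,0.075,-0.01],[0,0,0],0.02],[[-0.19,0.092,-0.01],[0,0,0],0.02],[[-0.225,0.109,-0.01],[0,0,0],0.02],[[-0.25,0.121,-0.01],[0,0,0],0.02],[[-0.265,0.128,-0.01],[0,0,0],0.02],[[-0.273,0.132,-0.01],[0,0,0],0.02]]';python3 -m pendant '[[[0,0,0],[0,0,0],0.02],[[0,0,0],[0,0,0],0.02],[[0,0,0],[0,0,0],0.02]]'
python3 - <<'E'
from h import *
o=get_obs();print(o["tool_pos"],o["contact_force"])
s=snap("scene","x.png");snap("top","y.png")
a=cv2.imread("pics/x.png");b=cv2.imread("pics/y.png")
P=o["tool_pos"]; u=proj(s,[P[0],P[1],P[2]-191])[0]; print(u, proj(s,[590.3,-119.1,121]))
x,y=int(u[0]),int(u[1])
cv2.imwrite("pics/m3.png",cv2.resize(a[y-50:y+50,x-65:x+65],None,fx=6,fy=6,interpolation=cv2.INTER_CUBIC)); print(x-65,y-50)
E
```

```text
time: 5.05
tool_pos: [590.2, -121.6, 331.2]
tcp_rot: [-3.138, -0.001, 1.568]
contact_force: [-0.1, -0.1, -0.5]
grip_width: 26.5
time: 5.3
tool_pos: [589.4, -117.9, 333.1]
tcp_rot: [-3.14, -0.001, 1.572]
contact_force: [-0.2, 0.0, -0.5]
grip_width: 26.7
[ 589.43398208 -117.9354766   333.06672905] [-0.24961475  0.03916248 -0.50338137]
[319.59271678 190.26390265] [[319.62516867 197.65493236]]
254 140
```

View pics/m3.png

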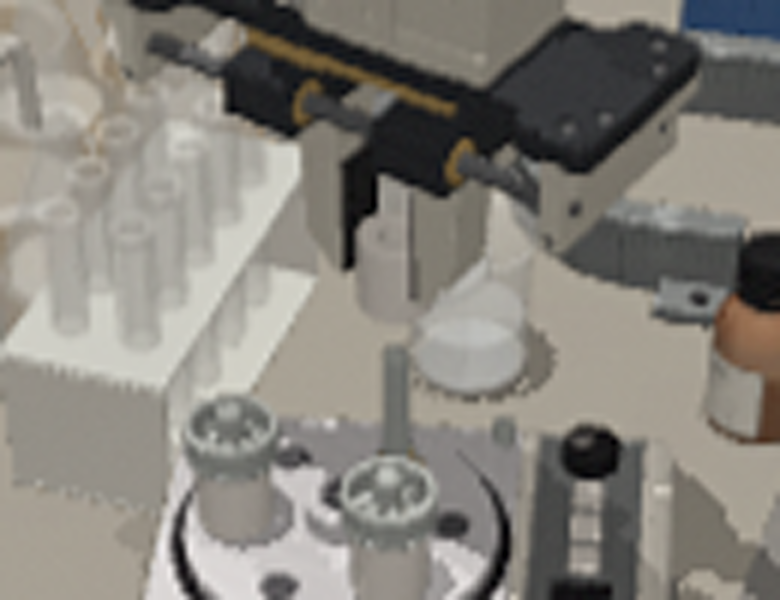

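Roller hangs above the pin: bottom edges about 357–430 px in the crop, against the pin at 396, so aligned laterally within about 1 mm. Next I'll let it settle and descend gently, watching the force.

```bash
python3 -m pendant '[[[0,0,0.005],[0,0,0],0.02],[[0,0,0.01],[0,0,0],0.02],[[0,0,0.013],[0,0,0],0.02],[[0,0,0.013],[0,0,0],0.02],[[0,0,0.013],[0,0,0],0.02],[[0,0,0.013],[0,0,0],0.02],[[0,0,0.013],[0,0,0],0.02]]'
python3 - <<'E'
from h import *
o=get_obs();print(o["tool_pos"],o["contact_force"])
s=capture("scene");t=capture("top")
g=lambda c,r:c["color"][r[1]:r[3],r[0]:r[2],::-1]
u=proj(s,[590,-119,125])[0].astype(int);v=proj(t,[590,-119,125])[0].astype(int)
A=cv2.resize(g(s,(u[0]-30,u[1]-35,u[0]+30,u[1]+40)),(480,600),interpolation=cv2.INTER_CUBIC)
cv2.imwrite("pics/m4.png",A);print(u-[30,35])
for z in(121,129): print(z,proj(s,[590.1,-119,z]),proj(t,[590.1,-119,z]))
E
```

```text
time: 5.98
tool_pos: [590.0, -119.2, 320.9]
tcp_rot: [3.141, 0.0, 1.571]
contact_force: [-0.7, 0.1, -1.1]
grip_width: 26.7
[ 589.95171179 -119.23769851  320.87755906] [-0.72271452  0.0749564  -1.13833352]
[289 161]
121 [[319.67570033 197.71248308]] [[348.72011803 204.07418315]]
129 [[319.65445336 194.77008481]] [[348.94802872 203.36206397]]
```

View pics/m4.png

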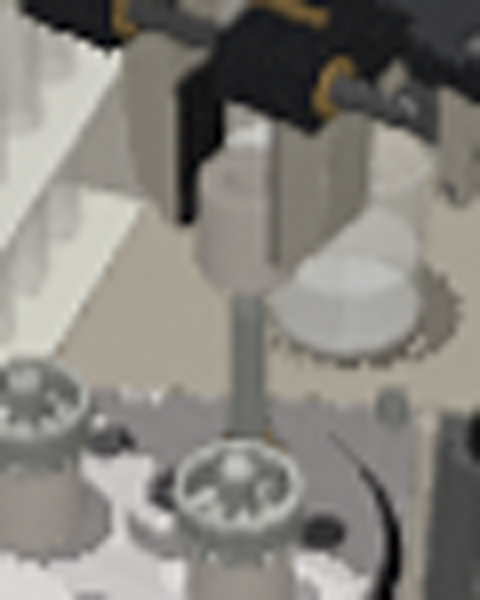

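Roller's bottom centre is about 246 px against the pin axis at 249 px. That is within a millimetre, so go by feel.

```bash
python3 -m pendant '[[[0.0003,0,0.003],[0,0,0],0.02],[[0.0003,0,0.006],[0,0,0],0.02],[[0.0003,0,0.008],[0,0,0],0.02],[[0.0003,0,0.01],[0,0,0],0.02],[[0.0003,0,0.011],[0,0,0],0.02],[[0.0003,0,0.012],[0,0,0],0.02],[[0.0003,0,0.012],[0,0,0],0.02],[[0.0003,0,0.012],[0,0,0],0.02],[[0.0003,0,0.012],[0,0,0],0.02]]';python3 -m pendant '[[[0,0,0.001],[0,0,0],0.02],[[0,0,0.002],[0,0,0],0.02],[[0,0,0.003],[0,0,0],0.02],[[0,0,0.003],[0,0,0],0.02],[[0,0,0.003],[0,0,0],0.02]]'
```

```text
time: 6.83
tool_pos: [589.9, -118.9, 308.8]
tcp_rot: [3.141, 0.0, 1.571]
contact_force: [-0.9, 0.0, -1.9]
grip_width: 26.8
time: 7.25
tool_pos: [589.8, -118.9, 305.6]
tcp_rot: [-3.141, 0.0, 1.571]
contact_force: [-0.0, 0.3, -0.6]
grip_width: 26.7
```

No force 6 mm below the tip, so the roller is on the pin. Continue down.

```bash
python3 -m pendant '[[[0,0,0.003],[0,0,0],0.02],[[0,0,0.006],[0,0,0],0.02],[[0,0,0.009],[0,0,0],0.02],[[0,0,0.012],[0,0,0],0.02],[[0,0,0.015],[0,0,0],0.02],[[0,0,0.018],[0,0,0],0.02],[[0,0,0.02],[0,0,0],0.02],[[0,0,0.02],[0,0,0],0.02],[[0,0,0.02],[0,0,0],0.02]]';python3 -m pendant '[[[0,0,0.003],[0,0,0],0.02],[[0,0,0.006],[0,0,0],0.02],[[0,0,0.009],[0,0,0],0.02],[[0,0,0.012],[0,0,0],0.02],[[0,0,0.015],[0,0,0],0.02],[[0,0,0.018],[0,0,0],0.02],[[0,0,0.018],[0,0,0],0.02],[[0,0,0.018],[0,0,0],0.02],[[0,0,0.018],[0,0,0],0.02]]'
```

```text
time: 8.0
tool_pos: [589.9, -118.9, 285.6]
tcp_rot: [-3.141, -0.0, 1.571]
contact_force: [1.1, -0.5, -1.4]
grip_width: 27.0
time: 8.75
tool_pos: [589.9, -118.9, 267.8]
tcp_rot: [3.141, 0.0, 1.571]
contact_force: [0.9, 0.6, -0.4]
grip_width: 27.0
```

```bash
python3 -m pendant '[[[0,0,0.001],[0,0,0],0.02],[[0,0,0.002],[0,0,0],0.02],[[0,0,0.003],[0,0,0],0.02],[[0,0,0.004],[0,0,0],0.02],[[0,0,0.004],[0,0,0],0.02],[[0,0,0.004],[0,0,0],0.02]]';python3 -m pendant '[[[0,0,0],[0,0,0],0.03],[[0,0,0],[0,0,0],0.035],[[0,0,0],[0,0,0],0.04],[[0,0,0],[0,0,0],0.05],[[0,0,0],[0,0,0],0.05],[[0,0,0],[0,0,0],0.05],[[0,0,0],[0,0,0],0.05]]'
```

```text
time: 9.25
tool_pos: [589.9, -118.9, 263.6]
tcp_rot: [-3.141, 0.0, 1.571]
contact_force: [-0.4, 0.4, -0.4]
grip_width: 26.9
time: 9.83
tool_pos: [589.9, -118.9, 263.7]
tcp_rot: [3.142, 0.0, 1.571]
contact_force: [-0.2, 0.3, 0.3]
grip_width: 49.7
```

```bash
python3 -m pendant '[[[0,0,-0.02],[0,0,0],0.05],[[0,0,-0.045],[0,0,0],0.05],[[0,0,-0.07],[0,0,0],0.05],[[0.025,-0.014,-0.08],[0,0,0],0.06],[[0.055,-0.03,-0.08],[0,0,0],0.06],[[0.09,-0.05,-0.08],[0,0,0],0.06],[[0.125,-0.069,-0.08],[0,0,0],0.06],[[0.16,-0.0885,-0.08],[0,0,0],0.06],[[0.195,-0.108,-0.08],[0,0,0],0.06],[[0.21,-0.116,-0.08],[0,0,0],0.06]]';python3 -m pendant '[[[0.03,-0.017,0],[0,0,0],0.06],[[0.06,-0.033,0],[0,0,0],0.06],[[0.09,-0.05,0],[0,0,0],0.06],[[0.12,-0.066,0],[0,0,0],0.06],[[0.14,-0.077,0.01],[0,0,0],0.06],[[0.147,-0.0815,0.03],[0,0,0],0.06],[[0.147,-0.0815,0.06],[0,0,0],0.06],[[0.147,-0.0815,0.06],[0,0,0],0.06],[[0.147,-0.0815,0.06],[0,0,0],0.06],[[0.147,-0.0815,0.06],[0,0,0],0.06]]'
python3 - <<'E'
from h import *
o=get_obs();print(o["tool_pos"],o["contact_force"])
s=capture("scene")["color"][:,:,::-1];
u=[320,215]
A=cv2.resize(s[175:250,270:370],(400,300),interpolation=cv2.INTER_CUBIC)
B=cv2.resize(s[330:450,220:380],(400,300),interpolation=cv2.INTER_CUBIC)
cv2.imwrite("pics/m5.png",np.hstack([A,B]))
E
```

```text
time: 10.67
tool_pos: [471.3, 94.2, 343.8]
tcp_rot: [-3.14, -0.001, 1.573]
contact_force: [-0.5, -0.5, -1.4]
grip_width: 59.6
time: 11.5
tool_pos: [393.0, 238.0, 284.7]
tcp_rot: [3.141, -0.0, 1.57]
contact_force: [0.2, 0.4, 1.1]
grip_width: 59.9
[392.98162554 238.04900848 284.71302374] [0.22799883 0.36209575 1.14414585]
```

View pics/m5.png

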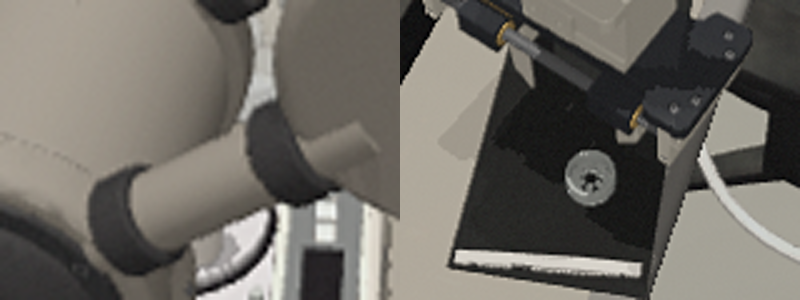

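Nut stays put on the mat between the open fingers; the pump is hidden by the arm from this view. Descend and grip.

```bash
python3 -m pendant '[[[0,0,0.03],[0,0,0],0.06],[[0,0,0.06],[0,0,0],0.06],[[0,0,0.08],[0,0,0],0.06],[[0,0,0.095],[0,0,0],0.06],[[0,0,0.1],[0,0,0],0.06],[[0,0,0.1015],[0,0,0],0.06],[[0,0,0.1015],[0,0,0],0.06],[[0,0,0.1015],[0,0,0],0.06],[[0,0,0.1015],[0,0,0],0.06]]';python3 -m pendant '[[[0,0,0],[0,0,0],0.025],[[0,0,0],[0,0,0],0.025],[[0,0,0],[0,0,0],0.025],[[0,0,0],[0,0,0],0.025],[[0,0,0],[0,0,0],0.025],[[0,0,0],[0,0,0],0.025],[[0,0,0],[0,0,0],0.025],[[0,0,0],[0,0,0],0.025]]'
```

```text
time: 12.3
tool_pos: [392.9, 238.2, 183.4]
tcp_rot: [3.139, -0.001, 1.571]
contact_force: [-0.2, -0.0, 0.4]
grip_width: 60.0
time: 12.97
tool_pos: [392.4, 238.1, 182.3]
tcp_rot: [3.141, 0.0, 1.571]
contact_force: [-0.8, -0.5, 3.4]
grip_width: 33.2
```

```bash
python3 -m pendant '[[[0,0,-0.02],[0,0,0],0.025],[[0,0,-0.05],[0,0,0],0.025],[[0,0,-0.085],[0,0,0],0.025],[[0,0,-0.12],[0,0,0],0.025],[[0,0,-0.15],[0,0,0],0.025],[[-0.02,0.011,-0.157],[0,0,0],0.025],[[-0.05,0.028,-0.157],[0,0,0],0.025],[[-0.085,0.047,-0.157],[0,0,0],0.025],[[-0.12,0.066,-0.157],[0,0,0],0.025],[[-0.15,0.083,-0.157],[0,0,0],0.025]]';python3 -m pendant '[[[-0.03,0.0165,0],[0,0,0],0.025],[[-0.06,0.033,0],[0,0,0],0.025],[[-0.09,0.05,0],[0,0,0],0.025],[[-0.12,0.0665,0],[0,0,0],0.025],[[-0.15,0.083,0],[0,0,0],0.025],[[-0.18,0.1,0],[0,0,0],0.025],[[-0.198,0.11,0],[0,0,0],0.025],[[-0.207,0.1145,0],[0,0,0],0.025],[[-0.207,0.1145,0],[0,0,0],0.025],[[-0.207,0.1145,0],[0,0,0],0.025]]';python3 -m pendant '[[[0,0,0],[0,0,0],0.025],[[0,0,0],[0,0,0],0.025],[[0,0,0],[0,0,0],0.025],[[0,0,0],[0,0,0],0.025]]'
python3 - <<'E'
from h import *
o=get_obs();print(o["tool_pos"],o["contact_force"],o["moment"])
s=capture("scene")["color"][:,:,::-1];t=capture("top")["color"][:,:,::-1]
A=cv2.resize(s[165:240,290:350],(480,600),interpolation=cv2.INTER_CUBIC)
cv2.imwrite("pics/m6.png",A)
E
```

```text
time: 13.8
tool_pos: [475.9, 86.1, 339.1]
tcp_rot: [-3.141, 0.0, 1.571]
contact_force: [1.2, 0.3, -1.6]
grip_width: 33.2
time: 14.63
tool_pos: [589.4, -118.4, 338.5]
tcp_rot: [-3.14, -0.001, 1.57]
contact_force: [0.2, 0.3, -0.4]
grip_width: 32.9
time: 14.97
tool_pos: [589.7, -117.9, 339.5]
tcp_rot: [3.141, 0.0, 1.572]
contact_force: [-0.2, -0.9, -0.9]
grip_width: 33.0
[ 589.69219423 -117.94431447  339.52215934] [-0.24927766 -0.8941267  -0.86764784] [ 0.03082915 -0.08599802 -0.03271312]
```

View pics/m6.png

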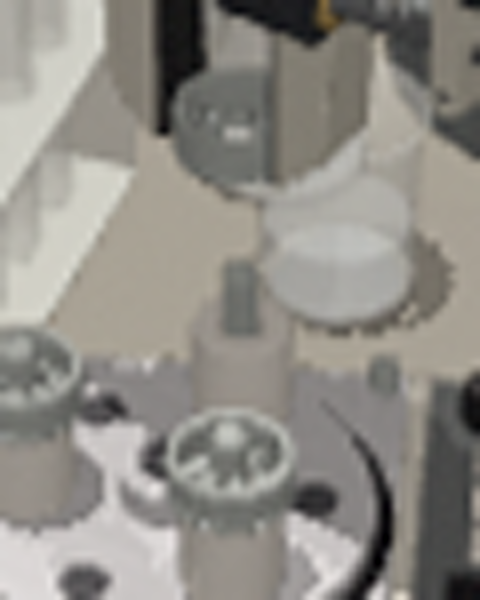

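Roller stands seated and upright on the pin. The nut is held level, its centre at about 235 px against the pin at 241 px, so I'll nudge y by about -1.6 mm and then approach until just above tooth contact.

```bash
python3 -m pendant '[[[-0.0016,0.0002,0.005],[0,0,0],0.025],[[-0.0016,0.0002,0.012],[0,0,0],0.025],[[-0.0016,0.0002,0.018],[0,0,0],0.025],[[-0.0016,0.0002,0.024],[0,0,0],0.025],[[-0.0016,0.0002,0.029],[0,0,0],0.025],[[-0.0016,0.0002,0.034],[0,0,0],0.025],[[-0.0016,0.0002,0.038],[0,0,0],0.025],[[-0.0016,0.0002,0.041],[0,0,0],0.025],[[-0.0016,0.0002,0.041],[0,0,0],0.025],[[-0.0016,0.0002,0.041],[0,0,0],0.025]]';python3 -m pendant '[[[0,0,0],[0,0,0],0.025],[[0,0,0],[0,0,0],0.025],[[0,0,0],[0,0,0],0.025]]'
python3 - <<'E'
from h import *
o=get_obs();print(o["tool_pos"],o["contact_force"],o["moment"])
s=capture("scene")["color"][:,:,::-1]
cv2.imwrite("pics/m7.png",cv2.resize(s[165:240,290:350],(480,600),interpolation=cv2.INTER_CUBIC))
E
```

```text
time: 15.9
tool_pos: [590.1, -120.5, 298.2]
tcp_rot: [-3.142, 0.0, 1.571]
contact_force: [-0.3, 0.0, -0.7]
grip_width: 33.1
time: 16.15
tool_pos: [590.1, -120.5, 298.5]
tcp_rot: [3.141, 0.0, 1.571]
contact_force: [-0.6, 0.1, -1.4]
grip_width: 32.8
[ 590.13818651 -120.51119231  298.53885304] [-0.55483755  0.06920482 -1.35123803] [-0.06044474 -0.04851806  0.03031071]
```

View pics/m7.png

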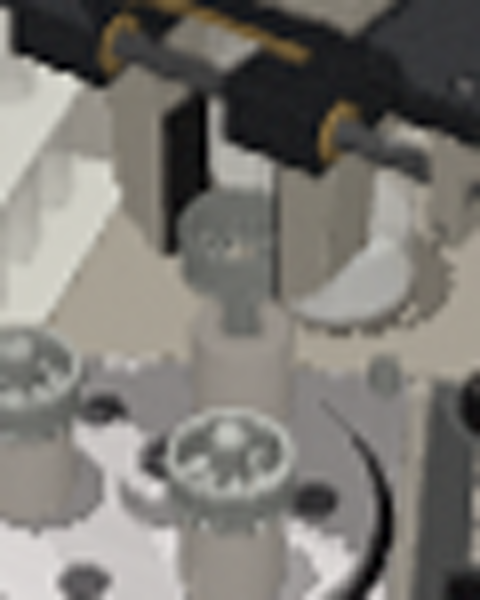

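Nut centre about 242 px, pin 241 px: aligned. Now press on over the dome and read the drag.

```bash
python3 -m pendant '[[[0.0004,0,0.001],[0,0,0],0.025],[[0.0004,0,0.002],[0,0,0],0.025],[[0.0004,0,0.003],[0,0,0],0.025],[[0.0004,0,0.004],[0,0,0],0.025],[[0.0004,0,0.005],[0,0,0],0.025],[[0.0004,0,0.006],[0,0,0],0.025],[[0.0004,0,0.007],[0,0,0],0.025],[[0.0004,0,0.008],[0,0,0],0.025],[[0.0004,0,0.008],[0,0,0],0.025]]';python3 -m pendant '[[[0,0,0.0005],[0,0,0],0.025],[[0,0,0.001],[0,0,0],0.025],[[0,0,0.0015],[0,0,0],0.025],[[0,0,0.002],[0,0,0],0.025]]';python3 -m pendant '[[[0,0,0.0005],[0,0,0],0.025],[[0,0,0.001],[0,0,0],0.025],[[0,0,0.0015],[0,0,0],0.025],[[0,0,0.002],[0,0,0],0.025]]'
```

```text
time: 16.95
tool_pos: [590.1, -119.8, 290.4]
tcp_rot: [3.141, -0.0, 1.571]
contact_force: [-0.4, 2.0, 1.1]
grip_width: 33.1
time: 17.28
tool_pos: [590.1, -120.0, 288.8]
tcp_rot: [3.141, 0.0, 1.571]
contact_force: [-2.6, 3.8, 6.3]
grip_width: 32.9
time: 17.62
tool_pos: [590.2, -120.1, 286.7]
tcp_rot: [3.141, 0.0, 1.571]
contact_force: [-1.5, 2.8, 5.6]
grip_width: 32.8
```

Teeth engaged with about 6 N of drag; the small side load asks for about +0.5 mm y. Continue.

```bash
python3 -m pendant '[[[0.0003,-0.0001,0.0005],[0,0,0],0.025],[[0.0005,-0.0002,0.001],[0,0,0],0.025],[[0.0005,-0.0002,0.0015],[0,0,0],0.025]]';python3 -m pendant '[[[0,0,0.0005],[0,0,0],0.025],[[0,0,0.001],[0,0,0],0.025]]';python3 -m pendant '[[[0,0,0.0005],[0,0,0],0.025],[[0,0,0.001],[0,0,0],0.025]]';python3 -m pendant '[[[0,0,0.0004],[0,0,0],0.025],[[0,0,0.0008],[0,0,0],0.025]]'
```

```text
time: 17.87
tool_pos: [590.1, -119.8, 285.3]
tcp_rot: [3.14, 0.001, 1.571]
contact_force: [-1.3, 2.0, 4.4]
grip_width: 32.9
time: 18.03
tool_pos: [590.1, -119.8, 284.2]
tcp_rot: [3.14, 0.001, 1.571]
contact_force: [-1.2, 2.6, 6.2]
grip_width: 32.7
time: 18.2
tool_pos: [590.1, -119.8, 283.2]
tcp_rot: [3.14, 0.001, 1.571]
contact_force: [-0.9, 1.7, 5.2]
grip_width: 33.1
time: 18.37
tool_pos: [590.1, -119.8, 282.4]
tcp_rot: [3.14, 0.001, 1.571]
contact_force: [-0.2, 1.0, 4.8]
grip_width: 33.2
```

Steady reading is about 5.2 N (drag); the target reading is about 20 N.

```bash
for i in 1; do :; done; python3 -m pendant '[[[0,0,0.0003],[0,0,0],0.025],[[0,0,0.0006],[0,0,0],0.025]]';python3 -m pendant '[[[0,0,0.0003],[0,0,0],0.025],[[0,0,0.0006],[0,0,0],0.025]]';python3 -m pendant '[[[0,0,0.0003],[0,0,0],0.025],[[0,0,0.0006],[0,0,0],0.025]]'
```

```text
time: 18.53
tool_pos: [590.1, -119.8, 281.7]
tcp_rot: [3.141, 0.001, 1.571]
contact_force: [-0.1, 1.2, 4.8]
grip_width: 33.1
time: 18.7
tool_pos: [590.1, -119.8, 281.0]
tcp_rot: [3.141, 0.001, 1.571]
contact_force: [-0.9, 1.2, 5.4]
grip_width: 32.7
time: 18.87
tool_pos: [590.0, -119.8, 280.4]
tcp_rot: [3.141, 0.001, 1.571]
contact_force: [-0.6, 1.4, 5.6]
grip_width: 32.9
```

```bash
python3 -m pendant '[[[0,0,0.0003],[0,0,0],0.025],[[0,0,0.0006],[0,0,0],0.025]]';python3 -m pendant '[[[0,0,0.0003],[0,0,0],0.025],[[0,0,0.0005],[0,0,0],0.025]]'
```

```text
time: 19.03
tool_pos: [590.0, -119.8, 279.7]
tcp_rot: [3.141, 0.001, 1.571]
contact_force: [-0.2, 1.0, 6.0]
grip_width: 33.0
time: 19.2
tool_pos: [590.0, -119.7, 279.2]
tcp_rot: [3.141, 0.001, 1.571]
contact_force: [-1.7, 1.1, 5.9]
grip_width: 33.2
```

```bash
python3 -m pendant '[[[0,0,0.0003],[0,0,0],0.025],[[0,0,0.0005],[0,0,0],0.025]]';python3 -m pendant '[[[0,0,0.0003],[0,0,0],0.025],[[0,0,0.0005],[0,0,0],0.025]]'
```

```text
time: 19.37
tool_pos: [590.0, -119.7, 279.1]
tcp_rot: [3.141, 0.001, 1.571]
contact_force: [-2.0, 2.0, 8.4]
grip_width: 32.8
time: 19.53
tool_pos: [590.0, -119.7, 278.8]
tcp_rot: [3.141, 0.001, 1.571]
contact_force: [-2.3, 0.8, 8.7]
grip_width: 33.1
```

```bash
python3 -m pendant '[[[0,0,0.0003],[0,0,0],0.025],[[0,0,0.0005],[0,0,0],0.025]]';python3 -m pendant '[[[0,0,0.0003],[0,0,0],0.025],[[0,0,0.0005],[0,0,0],0.025]]'
```

```text
time: 19.7
tool_pos: [590.0, -119.7, 278.5]
tcp_rot: [3.14, 0.001, 1.571]
contact_force: [-2.0, 1.1, 10.6]
grip_width: 33.2
time: 19.87
tool_pos: [590.0, -119.7, 278.3]
tcp_rot: [3.14, 0.001, 1.571]
contact_force: [-4.2, 1.7, 11.5]
grip_width: 33.1
```

```bash
python3 -m pendant '[[[0,0,0.0003],[0,0,0],0.025],[[0,0,0.0005],[0,0,0],0.025]]';python3 -m pendant '[[[0,0,0.0003],[0,0,0],0.025],[[0,0,0.0005],[0,0,0],0.025]]'
```

```text
time: 20.03
tool_pos: [590.0, -119.7, 278.1]
tcp_rot: [3.14, 0.001, 1.571]
contact_force: [-3.8, 2.0, 15.1]
grip_width: 33.2
time: 20.2
tool_pos: [590.0, -119.7, 277.8]
tcp_rot: [3.14, 0.001, 1.571]
contact_force: [-3.6, 2.6, 16.6]
grip_width: 33.1
```

```bash
python3 -m pendant '[[[0,0,0.0003],[0,0,0],0.025],[[0,0,0.0005],[0,0,0],0.025]]';python3 -m pendant '[[[0,0,0.0002],[0,0,0],0.025],[[0,0,0.0002],[0,0,0],0.025]]'
```

```text
time: 20.37
tool_pos: [590.0, -119.7, 277.6]
tcp_rot: [3.14, 0.001, 1.571]
contact_force: [-3.9, 2.0, 17.5]
grip_width: 33.1
time: 20.53
tool_pos: [590.0, -119.7, 277.5]
tcp_rot: [3.139, 0.001, 1.571]
contact_force: [-5.1, 1.6, 16.9]
grip_width: 32.9
```

```bash
python3 -m pendant '[[[0,0,0.0003],[0,0,0],0.025],[[0,0,0.0005],[0,0,0],0.025]]';python3 -m pendant '[[[0,0,0.0002],[0,0,0],0.025],[[0,0,0.0003],[0,0,0],0.025],[[0,0,0.0003],[0,0,0],0.025]]'
```

```text
time: 20.7
tool_pos: [590.0, -119.7, 277.3]
tcp_rot: [3.139, 0.001, 1.571]
contact_force: [-6.7, 1.7, 18.5]
grip_width: 33.1
time: 20.95
tool_pos: [590.0, -119.7, 277.1]
tcp_rot: [3.139, 0.001, 1.571]
contact_force: [-5.5, 2.3, 19.6]
grip_width: 32.9
```

Reading is 19.6 N, about 14 N above drag, after roughly 2.1 mm of washer travel. Release.

```bash
python3 -m pendant '[[[0,0,0],[0,0,0],0.025],[[0,0,0],[0,0,0],0.045],[[0,0,0],[0,0,0],0.05],[[0,0,0],[0,0,0],0.05],[[0,0,0],[0,0,0],0.05],[[0,0,0],[0,0,0],0.05],[[0,0,0],[0,0,0],0.05]]'
python3 - <<'E'
from h import *
s=capture("scene")["color"][:,:,::-1]
cv2.imwrite("pics/m8.png",cv2.resize(s[165:240,290:350],(480,600),interpolation=cv2.INTER_CUBIC))
E
```

```text
time: 21.53
tool_pos: [589.9, -119.7, 274.0]
tcp_rot: [-3.141, -0.0, 1.571]
contact_force: [-0.5, 1.3, 0.4]
grip_width: 49.8
```

View pics/m8.png

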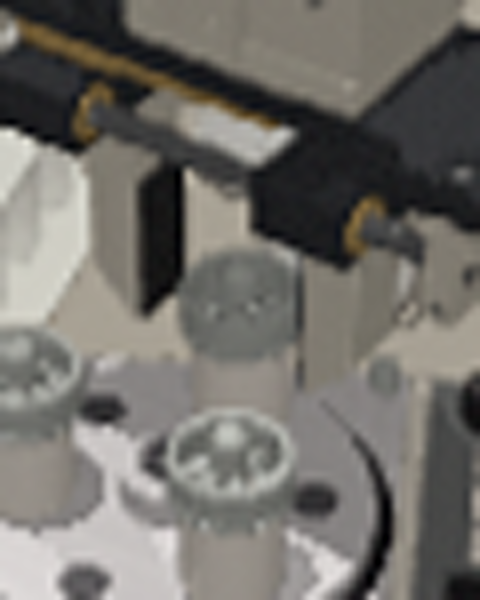

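Nut sits square on the roller, fingers clear on both sides. Retreat upward and do a last look.

```bash
python3 -m pendant '[[[0,0,-0.01],[0,0,0],0.05],[[0,0,-0.025],[0,0,0],0.05],[[0,0,-0.05],[0,0,0],0.05],[[0,0,-0.08],[0,0,0],0.05],[[0,0,-0.11],[0,0,0],0.05],[[0,0,-0.13],[0,0,0],0.05],[[0,0,-0.13],[0,0,0],0.05],[[0,0,-0.13],[0,0,0],0.05],[[0,0,-0.13],[0,0,0],0.05]]'
python3 - <<'E'
from h import *
c=capture("scene");s=c["color"][:,:,::-1]
cv2.imwrite("pics/m9.png",cv2.resize(s[160:260,270:403],(798,600),interpolation=cv2.INTER_CUBIC))
print(proj(c,[[590,-119.3,112],[618.5,-61.5,112],[553.6,-64,112]])*6-np.array([270,160])*6)
E
```

```text
time: 22.33
tool_pos: [589.6, -119.5, 404.1]
tcp_rot: [-3.141, -0.0, 1.571]
contact_force: [0.4, -0.3, -1.0]
grip_width: 49.9
[[298.90122169 245.56919773]
 [138.34593518 303.24432928]
 [294.81420106 368.63867405]]
```

View pics/m9.png

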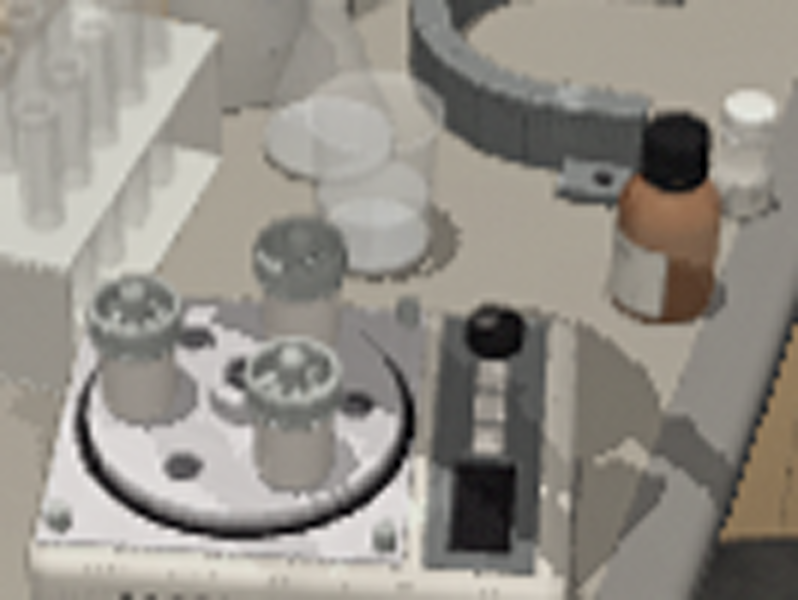

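Nut (centre about 299,250) is square on the roller at the expected spot and matches the other two; the beaker and bottles still stand. Handing in.

```bash
python3 -c "
from plant import close_job,get_obs
print(get_obs()['contact_force']);print(close_job())"
```

```text
[-0.84788644  0.81007076 -0.35386604]
the job is handed in; nothing more can be done
None
```

The roller is seated on its spring washer on the bare pin, the push nut is pressed down on it, and I handed the job in at about 22 s of the 72 s allowed. No verdict came back.

- **Roller:** It went over the pin with no noticeable force. I let it go 1 to 4 mm above its seat so it dropped the rest. A later picture showed it upright and seated.
- **Push nut:** The teeth dragged with a steady reading of about 5 to 6 N. The nut met the roller about 21 mm below the pin tip. I pressed on to a reading of 19.6 N, about 14 N beyond the drag, then let go.
- **Last look:** The nut sits square on the roller and matches the other two. The gripper is well clear, and the beaker, amber bottle and vial still stand.

**Unsure or in disagreement:**
- I did not measure the load left after release. From 14 N and up to 1 mm of spring-back I expect about 6 to 14 N, inside the 3 to 18 N window.
- Nut travel after contact (about 2.1 mm) suggests roughly 17 N on the washer, against the 14 N I felt.
- A side load of about 5 N built up on the gripper during the press and went away on release.
- The arm dropped about 3 mm as the fingers opened. The nut did not appear to move.

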